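# Close the sample centrifuge and hold its speed paddle at half

### The arm

A 6-joint arm with a two-finger parallel gripper is mounted at the origin on the work surface. World frame = base frame: x ahead of the robot, y to its left, z up, the work surface at z = 0. Lengths are in mm, angles in rad, forces in N, time in s.
With the tool pointing down it reaches from about 275 to 1000 mm from the base axis. Payload 8.4 kg.
Tool frame: the origin (TCP) lies midway between the tips of the shut fingers; the grasp point (between the pads) lies 19 mm behind it; z points along the fingers, y is the line along which they close (so a half turn about z gives the same grasp; the last joint's range is limited). The gripper opens to 85 mm and grips with 20 to 120 N. Pads are 22 mm wide; open, the fingers measure 114 mm over their backs; the gripper's body (76 mm by 85 mm) begins 54 mm behind the grasp point. The pads swing forward as they close: fully open they stand 13 mm farther back than shut.
Start: joints at [-1.268, 0.353, 1.633, -0, 1.155, -0.002], TCP at [187.562, -596.195, 231.281] pointing down, gripper open.
Joint ranges: [-2.63, 2.63], [-0.92, 2.1], [0.06, 2.66], [-1.3, 4.44], [0, 2.69], [-3.02, 3.02]. Speed limits (rad/s): [2.22, 2.22, 2.79, 3.14, 3.14, 3.14].

### API

Orientations are given as [roll, pitch, yaw] about the fixed x, y, z axes, in that order (R = Rz(yaw) Ry(pitch) Rx(roll)).
In Python, from rig import r, imaging gives the robot as it stands. The module is installed in compiled form; this text tells all that it offers.
- The arm moves only by the tool arm_command, never from a script. Its argument "deltas" is a list of rows, each an object of numbers: "hand": the finger opening in mm, from 0 to 85.4; "tx", "ty", "tz": the shift along the tool's x, y, z in mm; "wx", "wy", "wz": the turn, a rotation vector about the tool's x, y, z in rad. A call has 1 to 8 rows; each row shifts and turns the commanded pose from where the row before left it, along the tool's axes as they then stand; what a row does not reach is not made up. A row lasts 1/8 s, in which the tool goes at most 62.5 mm and 10.7 degrees, less where a joint would pass 70% of its speed; a pose out of reach is approached as far as the arm can. A call with a gripper value outside its range is refused whole. The fingers move at their own pace and stop on an object; "squeeze" is the grip in N (left out, the last holds). Time passes only in rows, so rows that do not move let the fingers close. It gives the time, the measured TCP pose, the force, the opening and the grip force at its end, in the units of the state.
- r.sense(): the state, without advancing time (a new reading comes with each control period).
- imaging.grab_frame(name): name is "scene" or "top" or "wrist"; returns a dict with "image" (480x640x3 uint8, red, green, blue), "mtx" (3x3 intrinsics, pixels), "D" ([k1, k2, p1, p2, k3] as OpenCV has them; the pictures are not rectified), "world_to_cam" (4x4, takes a point from world to camera coordinates). Camera axes: x right, y up, looking along -z (the intrinsics and any distortion apply to the point x, -y, -z); pixel columns grow to the right and rows downward; lengths in mm; the calibration is good to about 2 mm. A picture is of the moment at which its call begins. There is no depth.
- r.sign_off(): hands the job in; it is judged then, once.
The state is a dict: "clock": time; "qpos": joint angles; "qvel": joint speeds; "joint_efforts": joint torques, N m; "eef_pos": TCP position; "tcp_rot": TCP orientation; "contact_force": force on the tool from outside, world axes, zero at the start; "wrist_torque": the same for the moment, N m; "opening": opening from 0.0 (shut) to 1.0 (fully open); "grasp_force": force on a finger pad.
Only numpy, scipy, OpenCV 4.12 (cv2) and the standard library are available. Lean on these libraries where they do the work, as an engineer would, in place of code of your own. Each camera call takes 0.05 s, during which the arm holds its last target. There are 200 camera calls.

### The job

The small bench centrifuge is loaded: swing its blue-framed lid fully shut, and only then press the orange spring paddle of the hand control about half way down, so that its pointer stands in the green part of the scale, never down in the red. The paddle springs back when let go, so finish while still holding it in the green, and leave the bottle, jar, beaker and dish where they stand.

Things in the scene. Friction and masses are not known exactly. Their poses are not given: they have to be found in the camera images.
- spinner: The bench centrifuge, a white open-topped box 180 x 180 x 100 mm with a grey front panel, fixed; a dark rotor with six capped tubes sits inside. Origin at the centre of its underside; x points from its front panel to its hinge side, z up. It may stand left or right of the hand control.
- lid (a joint): Angle of the lid (rad): 0 fully shut, larger is further open, at most 1.3; starts between 0.75 and 1.1. Blue frame 184 x 184 mm, 12 mm thick, round a clear window, hinged along the top of the housing's +x side. Open, it leans from the hinge up and back over the box. Stiff hinge (0.3 N m friction): it stays where left; 2 to 4 N down on its front bar swings it shut.
- lid_front (a point): Middle of the outer (upper when shut) face of the lid's front bar, 165 mm from the hinge line; the bar is 32 mm wide and 184 mm long. It turns with the lid: in the lid's own axes, x points to the hinge and z out of the outer face. 112 mm above the bench when the lid is shut.
- lid_hinge (a point): Middle of the lid's hinge line, 90 mm towards +x from the housing's centre and 100 mm above the bench, at the level of the lid's inner (under) face; the outer face is 12 mm out from it. The hinge line runs along the housing's y axis; this point turns with the lid.
- control: The hand control, a grey block 170 x 120 x 26 mm with the paddle, fixed on a pale stone riser 190 x 140 mm whose height differs each time (6 to 56 mm). Origin at the centre of the grey block's underside, on the riser; x points from the paddle's free end to its hinge, z up. A scale post 16 x 10 mm, 98 mm high, stands at x -45, y +47 mm: white at the top, green from 59 to 74 mm above the origin, red below.
- paddle (a joint): Angle by which the paddle is pressed (rad): 0 released (it slopes 0.40 rad up from its hinge to its free end), 0.40 hard down on its stop (level). Half way is 0.20; the pointer is in the green from 0.13 to 0.27, in the red above. A spring returns it: at the pad it takes about 2.5 N to start, 6 N at half way, 10 N at the stop.
- paddle_pad (a point): Middle of the black rubber pad on top of the orange paddle, where it is pressed: 95 mm from the hinge line. The paddle is 120 mm long, 50 mm wide, 8 mm thick. Released, the pad is 88 mm above the control's origin, half way down about 70 mm. A small yellow pointer at the paddle's side, 110 mm from the hinge, stands beside the scale post.
- paddle_hinge (a point): Middle of the paddle's hinge line, in the mid-plane of the paddle's thickness, 45 mm above and 60 mm towards +x from the control's origin; the pad's face is 6 mm above that mid-plane.
- dish_mid (a point): Centre of a loose black and glass specimen dish, 90 mm across, 20 mm high. Bystander.
- bottle_mid (a point): Centre of a loose white bottle with a blue cap, 60 mm across, 130 mm high. Bystander.
- jar_mid (a point): Centre of a loose amber jar, 66 mm across, 75 mm high. Bystander.
- beaker_mid (a point): Centre of a loose glass beaker, 70 mm across, 85 mm high. Bystander.

How it is judged:
By the outcome, as a careful person would: the job done as asked, in the order asked, and still so for the second after the job is handed in, while the arm keeps its last pose, push and grip.
It also fails if it takes over 45 s, if anything falls off the work surface, if the arm or the gripper's body presses on something with over 40 N, if the wrist force passes 120 N, or if a joint passes its speed limit or range.

## Working session

There is one attempt and no reset: what is moved stays moved. The work goes in short steps, Python scripts to look and compute and a tool call to move; the robot and the scene stay as the last step left them, time stands still between calls to the robot, and variables do not carry over. Pictures are saved under pics/ and viewed, at most 10 in all, crops included, and the job is handed in when it is done.

Besides the shell and the picture viewer there is one more tool, called after "Request:" as name([rows], argument=value, ...), one row to a line, values as JSON. arm_command: Moves the arm, as the interface text tells. Its arguments: {"type":"object","properties":{"deltas":{"type":"array"},"squeeze":{"type":"number"}},"required":["deltas"]}

```bash
mkdir -p pics; cat > h.py <<'E'
import numpy as np, cv2, json, pickle
from rig import r, imaging
def grab(n,save=None):
    f=imaging.grab_frame(n)
    if save: cv2.imwrite('pics/'+save,f['image'][:,:,::-1])
    return f
def ray(f,px):
    p=cv2.undistortPoints(np.array([[px]],float),np.array(f['mtx'],float),np.array(f['D'],float))[0,0]
    T=np.array(f['world_to_cam']);R=T[:3,:3];c=-R.T@T[:3,3]
    d=R.T@np.array([p[0],-p[1],-1]);return c,d/np.linalg.norm(d)
def onz(f,px,z):
    c,d=ray(f,px);return c+d*(z-c[2])/d[2]
def proj(f,P):
    T=np.array(f['world_to_cam']);q=np.atleast_2d(P)@T[:3,:3].T+T[:3,3]
    return cv2.projectPoints((q*[1,-1,-1]).reshape(-1,1,3),np.zeros(3),np.zeros(3),np.array(f['mtx'],float),np.array(f['D'],float))[0][:,0]
def tri(*fp):
    A=np.zeros((3,3));b=np.zeros(3)
    L=[ray(f,p) for f,p in fp]
    for c,d in L:
        M=np.eye(3)-np.outer(d,d);A+=M;b+=M@c
    X=np.linalg.solve(A,b);return X,[np.linalg.norm((np.eye(3)-np.outer(d,d))@(X-c)) for c,d in L]
E
python3 - <<'E'
from h import *
fs={n:grab(n,n+'0.png') for n in('scene','top')}
pickle.dump(fs,open('f0.pkl','wb'))
for n,f in fs.items():
    print(n,ray(f,(320,240)))
print(r.sense())
E
```

```text
scene (array([1006.35051823,  561.32221941, 1138.33986098]), array([-0.31146938, -0.44686985, -0.83862635]))
top (array([ 399.78644235,    1.93453138, 1424.72564893]), array([ 0.13613761, -0.02233672, -0.9904381 ]))
{'clock': 0.1, 'qpos': array([-1.26838092e+00,  3.53589237e-01,  1.63407029e+00, -3.38794337e-08,
        1.15519305e+00, -2.41249192e-03]), 'qvel': array([ 1.60271157e-03, -8.82030206e-04, -2.25480099e-03,  1.20006729e-04,
       -5.56417608e-05,  3.49336606e-04]), 'joint_efforts': array([ 1.54556259e-03, -6.06357694e+01, -3.42819393e+01,  8.93801769e-06,
        3.90320347e-03,  6.29611222e-06]), 'eef_pos': array([ 187.44451777, -595.77659003,  230.62578575]), 'tcp_rot': array([-3.14033274e+00, -3.00855806e-06,  3.04827913e-01]), 'contact_force': array([ 0.48519067, -0.68668109,  0.45096182]), 'wrist_torque': array([-0.01604409,  0.00778311, -0.00636953]), 'grasp_force': 0.0, 'opening': 1.0013281460930672}
```

View pics/scene0.png

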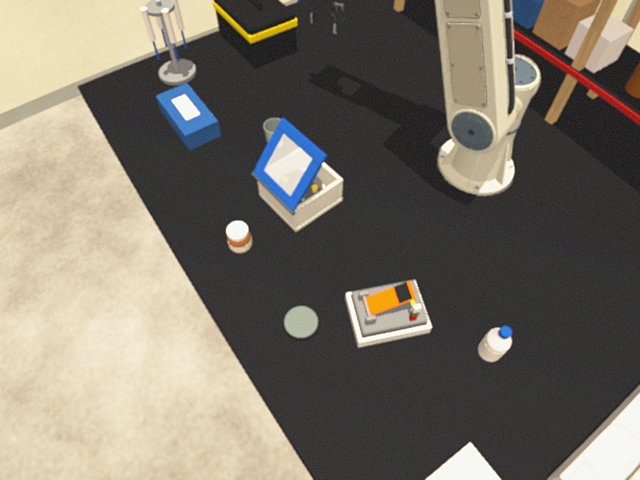

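View pics/top0.png

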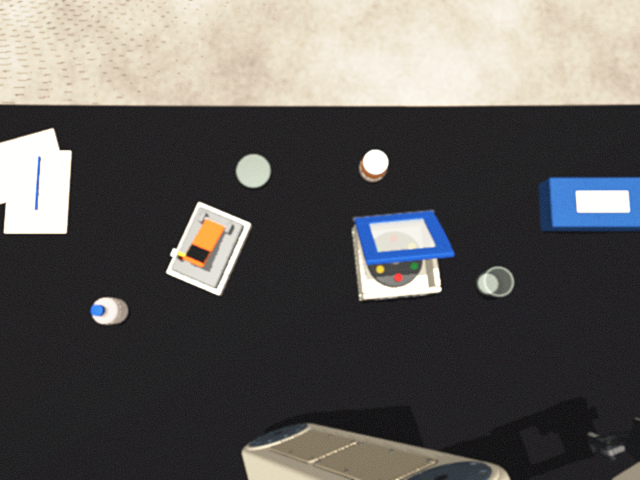

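The top view shows the centrifuge at (400,255) with its hinge on the far side. The hand control is at (208,248), with the paddle's free end towards the robot, the dish at (253,171), jar at (374,165), beaker at (496,282) and bottle at (110,311). In the scene view the lid is at (290,163) and the pad at (404,291). Next I'll measure the corners.

```bash
python3 - <<'E'
from h import *
fs=pickle.load(open('f0.pkl','rb'))
def quad(m):
    c=max(cv2.findContours(m.astype(np.uint8),cv2.RETR_EXTERNAL,cv2.CHAIN_APPROX_NONE)[0],key=cv2.contourArea)
    h=cv2.convexHull(c)
    for e in np.arange(1,15,.5):
        q=cv2.approxPolyDP(h,e,True)
        if len(q)<=4: break
    return q[:,0].astype(float)
box={'scene':((240,105,350,235),(335,270,445,350)),'top':((340,195,465,310),(160,195,260,300))}
Q={}
for n,f in fs.items():
    hsv=cv2.cvtColor(f['image'],cv2.COLOR_RGB2HSV).astype(int);H,S,V=hsv[...,0],hsv[...,1],hsv[...,2]
    def inb(m,b):
        o=np.zeros_like(m);o[b[1]:b[3],b[0]:b[2]]=m[b[1]:b[3],b[0]:b[2]];return o
    a,b=box[n]
    Q[n]=dict(lid=quad(inb((H>100)&(H<125)&(S>150)&(V>60),a)),orange=quad(inb((H>5)&(H<20)&(S>180)&(V>120),b)),riser=quad(inb((V>80),b)))
    for k,v in Q[n].items(): print(n,k,v.tolist())
    c=cv2.resize(f['image'][b[1]:b[3],b[0]:b[2]],(400,390));d=cv2.resize(f['image'][a[1]:a[3],a[0]:a[2]],(400,390))
    cv2.imwrite(f'pics/c_{n}.png',np.hstack([c,d])[:,:,::-1])
a=cv2.imread('pics/c_scene.png');b=cv2.imread('pics/c_top.png');cv2.imwrite('pics/c.png',cv2.resize(np.vstack([a,b]),(800,600)))
import itertools
for k in('lid','orange','riser'):
    A,B=Q['scene'][k],Q['top'][k]
    print(k)
    for a in A:
        for b in B:
            X,e=tri((fs['scene'],a),(fs['top'],b))
            if e[0]<8: print(a,b,X.round(0),round(e[0],1))
E
```

```text
scene lid [[282.0, 117.0], [326.0, 154.0], [293.0, 210.0], [254.0, 173.0]]
scene orange [[409.0, 281.0], [414.0, 298.0], [370.0, 312.0], [373.0, 295.0]]
scene riser [[415.0, 279.0], [430.0, 332.0], [357.0, 347.0], [345.0, 292.0]]
top lid [[453.0, 257.0], [368.0, 264.0], [355.0, 219.0], [431.0, 211.0]]
top orange [[222.0, 227.0], [208.0, 254.0], [193.0, 244.0], [205.0, 221.0]]
top riser [[198.0, 201.0], [251.0, 223.0], [220.0, 295.0], [165.0, 272.0]]
lid
[282. 117.] [453. 257.] [ 529. -302.  244.] 3.5
[326. 154.] [368. 264.] [ 512. -124.  244.] 0.3
[293. 210.] [355. 219.] [ 630. -109.  109.] 0.7
[254. 173.] [431. 211.] [ 649. -287.  105.] 0.9
orange
[409. 281.] [193. 244.] [556. 256. 189.] 8.0
[370. 312.] [222. 227.] [619. 217.  30.] 7.4
[370. 312.] [205. 221.] [631. 242.  84.] 3.0
[373. 295.] [222. 227.] [608. 207.  97.] 6.8
[373. 295.] [205. 221.] [621. 231. 146.] 3.1
riser
[415. 279.] [220. 295.] [456. 214.  27.] 1.4
[430. 332.] [165. 272.] [515. 350.  12.] 1.7
[357. 347.] [198. 201.] [693. 275.  14.] 0.7
[345. 292.] [251. 223.] [633. 141.  31.] 0.4
```

View pics/c.png

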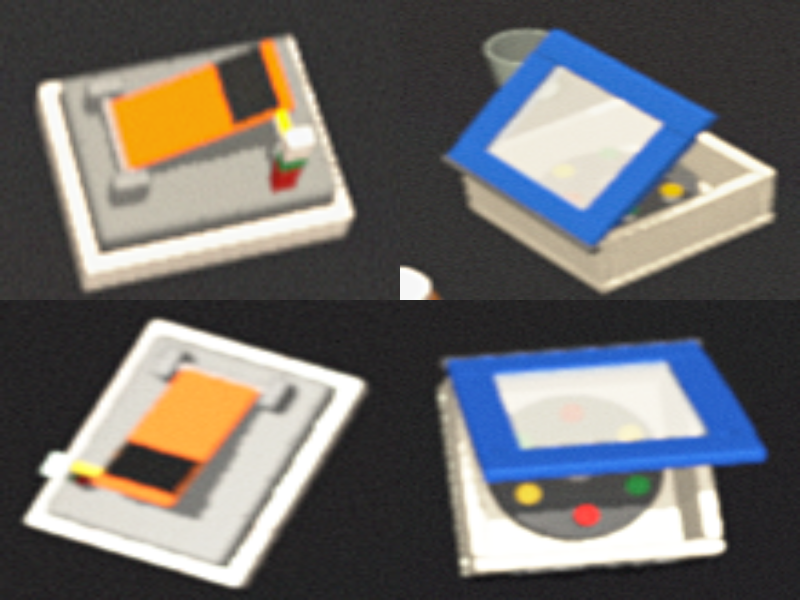

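The lid corners are consistent. The frame is 183 mm long, tilted about 0.85 rad, with yaw about 0.1 and the hinge near (631,-199,100). I'll move above the lid's front bar with the fingers shut, and triangulate the pad as well.

Request:
arm_command([
  {"tz":-40,"wz":0.105,"hand":0},
  {"tz":-40,"wz":0.105},
  {"tx":40,"ty":-35},
  {"tx":40,"ty":-35},
  {"tx":40,"ty":-35},
  {"tx":40,"ty":-35},
  {"tx":40,"ty":-35},
  {"tx":40,"ty":-35},
], squeeze=40)

```text
schema error: expected keys hand, tx, ty, tz, wx, wy, wz
```

```bash
cat >> h.py <<'E'
from scipy.spatial.transform import Rotation as Ro
def todelta(P):
    s=r.sense();R=Ro.from_euler('xyz',s['tcp_rot']).as_matrix()
    print('t',round(s['clock'],2),'tcp',s['eef_pos'].round(1),s['tcp_rot'].round(3),'F',s['contact_force'].round(1))
    return (R.T@(np.array(P)-s['eef_pos'])).round(1)
E
python3 - <<'E'
from h import *
fs=pickle.load(open('f0.pkl','rb'))
print(tri((fs['scene'],(403.2,292.1)),(fs['top'],(198,253.5))))
print(todelta((548,-207,262)))
E
```

```text
(array([547.50435372, 253.16439785, 116.39241579]), [np.float64(1.1904393253769379), np.float64(1.1904393253766758)])
t 0.1 tcp [ 187.4 -595.8  230.6] [-3.14  -0.     0.305] F [ 0.5 -0.7  0.5]
[ 460.6 -262.7  -31. ]
```

Request:
arm_command([
  {"hand":0,"tx":0,"ty":0,"tz":-40,"wx":0,"wy":0,"wz":0.105},
  {"hand":0,"tx":0,"ty":0,"tz":-40,"wx":0,"wy":0,"wz":0.105},
  {"hand":0,"tx":40,"ty":-35,"tz":0,"wx":0,"wy":0,"wz":0},
  {"hand":0,"tx":40,"ty":-35,"tz":0,"wx":0,"wy":0,"wz":0},
  {"hand":0,"tx":40,"ty":-35,"tz":0,"wx":0,"wy":0,"wz":0},
  {"hand":0,"tx":40,"ty":-35,"tz":0,"wx":0,"wy":0,"wz":0},
  {"hand":0,"tx":40,"ty":-35,"tz":0,"wx":0,"wy":0,"wz":0},
  {"hand":0,"tx":40,"ty":-35,"tz":0,"wx":0,"wy":0,"wz":0},
], squeeze=40)

```text
clock: 1.1
eef_pos: [407.4, -362.9, 311.1]
tcp_rot: [-3.141, 0.0, 0.095]
contact_force: [0.9, 0.3, -0.0]
opening: 0.001
grasp_force: 0.0
```

```bash
python3 - <<'E'
from h import *
print(todelta((550,-207,270)))
E
```

```text
t 1.1 tcp [ 407.4 -362.9  311.1] [-3.141  0.     0.095] F [ 0.9  0.3 -0. ]
[ 156.7 -141.8   41.1]
```

Request:
arm_command([
  {"hand":0,"tx":40,"ty":-35,"tz":0,"wx":0,"wy":0,"wz":0},
  {"hand":0,"tx":40,"ty":-35,"tz":0,"wx":0,"wy":0,"wz":0},
  {"hand":0,"tx":40,"ty":-36,"tz":0,"wx":0,"wy":0,"wz":0},
  {"hand":0,"tx":36,"ty":-36,"tz":0,"wx":0,"wy":0,"wz":0},
  {"hand":0,"tx":0,"ty":0,"tz":20,"wx":0,"wy":0,"wz":0},
  {"hand":0,"tx":0,"ty":0,"tz":10,"wx":0,"wy":0,"wz":0},
  {"hand":0,"tx":0,"ty":0,"tz":0,"wx":0,"wy":0,"wz":0},
])

```text
clock: 1.98
eef_pos: [547.6, -208.5, 280.4]
tcp_rot: [-3.141, 0.002, 0.094]
contact_force: [0.8, 0.2, 0.7]
opening: -0.003
grasp_force: 0.0
```

```bash
python3 - <<'E'
from h import *
todelta((548,-207,262))
a=grab('scene')['image'][60:260,200:400]; b=grab('wrist')['image']
cv2.imwrite('pics/w1.png',np.hstack([cv2.resize(a,(400,400)),cv2.resize(b,(400,300)).copy() if 0 else cv2.copyMakeBorder(cv2.resize(b,(400,300)),0,100,0,0,0)])[:,:,::-1])
E
```

```text
t 1.98 tcp [ 547.6 -208.5  280.4] [-3.141e+00  2.000e-03  9.400e-02] F [0.8 0.2 0.7]
```

View pics/w1.png

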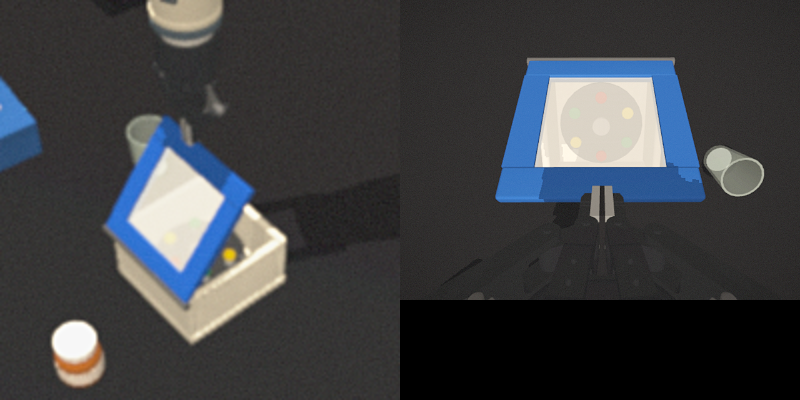

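The fingertips are above the middle of the front bar, at wrist view (600,190), and the lid is clear of the arm. Next I'll push along the closing arc.

Request:
arm_command([
  {"hand":0,"tx":-5,"ty":0,"tz":24,"wx":0,"wy":0,"wz":0},
  {"hand":0,"tx":0,"ty":0,"tz":24,"wx":0,"wy":0,"wz":0},
  {"hand":0,"tx":-9,"ty":0,"tz":8,"wx":0,"wy":0,"wz":0},
  {"hand":0,"tx":-9,"ty":0,"tz":8,"wx":0,"wy":0,"wz":0},
  {"hand":0,"tx":-8,"ty":0,"tz":9,"wx":0,"wy":0,"wz":0},
  {"hand":0,"tx":-8,"ty":0,"tz":10,"wx":0,"wy":0,"wz":0},
])

```text
clock: 2.82
eef_pos: [509.2, -212.3, 198.4]
tcp_rot: [3.141, -0.001, 0.095]
contact_force: [0.9, -0.9, 0.9]
opening: -0.003
grasp_force: 0.6
```

Request:
arm_command([
  {"hand":0,"tx":-6,"ty":0,"tz":10,"wx":0,"wy":0,"wz":0},
  {"hand":0,"tx":-6,"ty":0,"tz":11,"wx":0,"wy":0,"wz":0},
  {"hand":0,"tx":-5,"ty":0,"tz":11,"wx":0,"wy":0,"wz":0},
  {"hand":0,"tx":-5,"ty":0,"tz":12,"wx":0,"wy":0,"wz":0},
  {"hand":0,"tx":-3,"ty":0,"tz":12,"wx":0,"wy":0,"wz":0},
  {"hand":0,"tx":-3,"ty":0,"tz":12,"wx":0,"wy":0,"wz":0},
])

```text
clock: 3.58
eef_pos: [481.6, -214.6, 129.4]
tcp_rot: [-3.141, 0.0, 0.095]
contact_force: [0.4, -0.1, -0.1]
opening: 0.0
grasp_force: 0.6
```

```bash
python3 - <<'E'
from h import *
todelta((548,-207,262))
a=grab('scene')['image'][60:260,200:400]; b=grab('wrist')['image']
cv2.imwrite('pics/w2.png',np.hstack([cv2.resize(a,(400,400)),cv2.copyMakeBorder(cv2.resize(b,(400,300)),0,100,0,0,0)])[:,:,::-1])
E
```

```text
t 3.58 tcp [ 481.6 -214.6  129.4] [-3.141  0.     0.095] F [ 0.4 -0.1 -0.1]
```

View pics/w2.png

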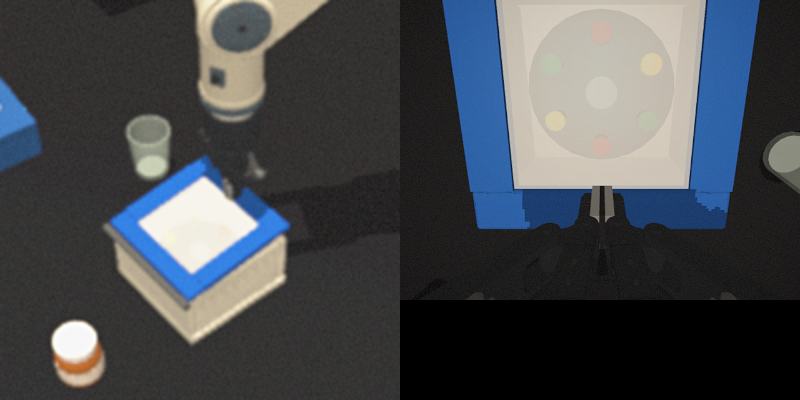

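The lid is following the fingers and is nearly shut, with the tip on the inner half of the front bar at wrist view (600,200). I'll finish closing it and press gently.

Request:
arm_command([
  {"hand":0,"tx":-4,"ty":0,"tz":8,"wx":0,"wy":0,"wz":0},
  {"hand":0,"tx":-3,"ty":0,"tz":6,"wx":0,"wy":0,"wz":0},
  {"hand":0,"tx":0,"ty":0,"tz":2,"wx":0,"wy":0,"wz":0},
  {"hand":0,"tx":0,"ty":0,"tz":0,"wx":0,"wy":0,"wz":0},
])

```text
clock: 4.18
eef_pos: [474.6, -215.2, 114.1]
tcp_rot: [-3.141, 0.0, 0.095]
contact_force: [-0.3, 1.4, -0.1]
opening: -0.006
grasp_force: 0.0
```

Request:
arm_command([
  {"hand":0,"tx":0,"ty":0,"tz":1,"wx":0,"wy":0,"wz":0},
  {"hand":0,"tx":0,"ty":0,"tz":1,"wx":0,"wy":0,"wz":0},
  {"hand":0,"tx":0,"ty":0,"tz":1,"wx":0,"wy":0,"wz":0},
])

```text
clock: 4.55
eef_pos: [474.9, -215.4, 111.8]
tcp_rot: [3.141, 0.0, 0.095]
contact_force: [-4.6, 1.2, 15.9]
opening: -0.001
grasp_force: 8.1
```

The force rose to 16 N at z = 111.8, which matches the expected 112 mm, so the lid is on its stop. I'll lift off and go above the paddle.

Request:
arm_command([
  {"hand":0,"tx":0,"ty":0,"tz":-20,"wx":0,"wy":0,"wz":0},
  {"hand":0,"tx":0,"ty":0,"tz":-25,"wx":0,"wy":0,"wz":0.1},
  {"hand":0,"tx":0,"ty":0,"tz":-25,"wx":0,"wy":0,"wz":0.1},
  {"hand":0,"tx":0,"ty":0,"tz":-25,"wx":0,"wy":0,"wz":0.1},
  {"hand":0,"tx":0,"ty":0,"tz":-25,"wx":0,"wy":0,"wz":0.1},
  {"hand":0,"tx":0,"ty":0,"tz":0,"wx":0,"wy":0,"wz":0.09},
  {"hand":0,"tx":-12,"ty":-51,"tz":0,"wx":0,"wy":0,"wz":0},
  {"hand":0,"tx":-12,"ty":-51,"tz":0,"wx":0,"wy":0,"wz":0},
])

```text
clock: 5.55
eef_pos: [492.1, -111.1, 231.4]
tcp_rot: [-3.141, -0.001, -0.397]
contact_force: [0.6, -0.6, 0.7]
opening: 0.001
grasp_force: 0.0
```

Request:
arm_command([
  {"hand":0,"tx":-12,"ty":-51,"tz":0,"wx":0,"wy":0,"wz":0},
  {"hand":0,"tx":-12,"ty":-51,"tz":0,"wx":0,"wy":0,"wz":0},
  {"hand":0,"tx":-12,"ty":-51,"tz":0,"wx":0,"wy":0,"wz":0},
  {"hand":0,"tx":-12,"ty":-51,"tz":0,"wx":0,"wy":0,"wz":0},
  {"hand":0,"tx":-12,"ty":-51,"tz":0,"wx":0,"wy":0,"wz":0},
  {"hand":0,"tx":-15,"ty":-51,"tz":0,"wx":0,"wy":0,"wz":0},
  {"hand":0,"tx":-15,"ty":-51,"tz":0,"wx":0,"wy":0,"wz":0},
  {"hand":0,"tx":0,"ty":0,"tz":0,"wx":0,"wy":0,"wz":0},
])

```text
clock: 6.55
eef_pos: [546.4, 255.6, 231.0]
tcp_rot: [-3.141, 0.0, -0.392]
contact_force: [0.5, -0.2, 0.5]
opening: 0.001
grasp_force: 0.0
```

```bash
python3 - <<'E'
from h import *
print(todelta((546,254,150)))
f=grab('scene');a=f['image'][:240,200:400];b=grab('wrist')
pickle.dump((f,b),open('f1.pkl','wb'));b=b['image']
t=grab('top')['image']
cv2.imwrite('pics/w3.png',np.hstack([np.vstack([cv2.resize(f['image'][80:260,210:370],(320,360)),cv2.resize(t[190:310,330:490],(320,240))]),cv2.copyMakeBorder(cv2.resize(b,(480,360)),0,240,0,0,0)])[:,:,::-1])
E
```

```text
t 6.55 tcp [546.4 255.6 231. ] [-3.141  0.    -0.392] F [ 0.5 -0.2  0.5]
[ 0.3  1.7 81. ]
```

View pics/w3.png

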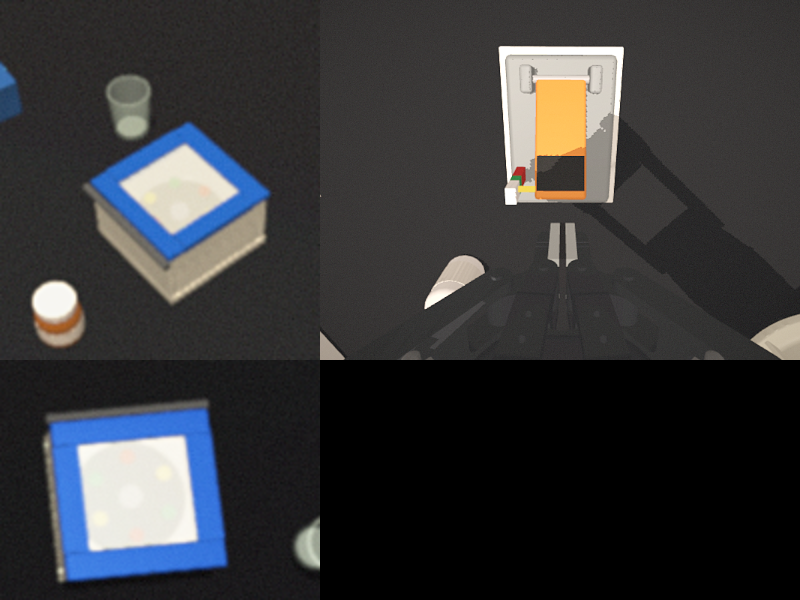

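The lid is flush and shut in both views. The wrist view shows the pad at about (241,173) in the half-scale crop, with the released pointer beside the white top of the post.

```bash
python3 - <<'E'
from h import *
f,b=pickle.load(open('f1.pkl','rb'));fs=pickle.load(open('f0.pkl','rb'))
k=4/3
p=(241*k,173*k)
for z in(106,116,126):
    P=onz(b,p,z);L=onz(b,(216.5*k,173*k),z);R=onz(b,(265.5*k,173*k),z)
    print(z,P.round(1),'w',np.linalg.norm(L-R).round(1))
for z in(10,20,30,40,50): print(z,np.linalg.norm(onz(b,(179*k,47*k),z)-onz(b,(304*k,47*k),z)).round(1))
print(tri((fs['scene'],(403.2,292.1)),(fs['top'],(198,253.5)),(b,p)))
E
```

```text
106 [545.7 255.3 106. ] w 49.6
116 [548.7 254.  116. ] w 47.8
126 [551.6 252.8 126. ] w 45.9
10 148.7
20 144.6
30 140.5
40 136.4
50 132.4
(array([547.92780535, 253.47780479, 116.24274255]), [np.float64(1.352283658669933), np.float64(1.2361693217512604), np.float64(0.9601465080038031)])
```

Request:
arm_command([
  {"hand":0,"tx":0,"ty":1,"tz":40,"wx":0,"wy":0,"wz":0},
  {"hand":0,"tx":0,"ty":0,"tz":40,"wx":0,"wy":0,"wz":0},
  {"hand":0,"tx":0,"ty":0,"tz":20,"wx":0,"wy":0,"wz":0},
  {"hand":0,"tx":0,"ty":0,"tz":10,"wx":0,"wy":0,"wz":0},
  {"hand":0,"tx":0,"ty":0,"tz":0,"wx":0,"wy":0,"wz":0},
])

```text
clock: 7.32
eef_pos: [546.2, 250.3, 121.4]
tcp_rot: [3.141, -0.0, -0.396]
contact_force: [0.7, -1.0, 2.3]
opening: 0.002
grasp_force: 1.1
```

Request:
arm_command([
  {"hand":0,"tx":0,"ty":0,"tz":4,"wx":0,"wy":0,"wz":0},
  {"hand":0,"tx":0,"ty":0,"tz":0,"wx":0,"wy":0,"wz":0},
])

```text
clock: 7.58
eef_pos: [546.5, 251.5, 118.0]
tcp_rot: [-3.14, -0.001, -0.395]
contact_force: [1.0, -0.3, 2.3]
opening: -0.0
grasp_force: 1.4
```

Request:
arm_command([
  {"hand":0,"tx":0,"ty":0,"tz":4,"wx":0,"wy":0,"wz":0},
  {"hand":0,"tx":0,"ty":0,"tz":0,"wx":0,"wy":0,"wz":0},
])

```text
clock: 7.82
eef_pos: [546.1, 251.7, 113.4]
tcp_rot: [-3.141, -0.0, -0.395]
contact_force: [-0.5, 0.8, 4.1]
opening: 0.004
grasp_force: 1.9
```

Request:
arm_command([
  {"hand":0,"tx":0,"ty":0,"tz":4,"wx":0,"wy":0,"wz":0},
  {"hand":0,"tx":0,"ty":0,"tz":0,"wx":0,"wy":0,"wz":0},
])

```text
clock: 8.07
eef_pos: [546.0, 251.7, 109.4]
tcp_rot: [-3.141, 0.0, -0.395]
contact_force: [-1.0, 2.1, 5.1]
opening: 0.0
grasp_force: 2.3
```

Request:
arm_command([
  {"hand":0,"tx":0,"ty":0,"tz":4,"wx":0,"wy":0,"wz":0},
  {"hand":0,"tx":0,"ty":0,"tz":4,"wx":0,"wy":0,"wz":0},
  {"hand":0,"tx":0,"ty":0,"tz":1,"wx":0,"wy":0,"wz":0},
  {"hand":0,"tx":0,"ty":0,"tz":0,"wx":0,"wy":0,"wz":0},
])

```text
clock: 8.57
eef_pos: [545.6, 251.6, 100.5]
tcp_rot: [-3.142, 0.001, -0.395]
contact_force: [-2.7, 1.6, 7.4]
opening: 0.003
grasp_force: 3.1
```

```bash
python3 - <<'E'
from h import *
print(todelta((546,254,150)))
f=grab('scene');b=grab('wrist');pickle.dump((f,b),open('f2.pkl','wb'))
a=cv2.resize(f['image'][270:350,345:445],(400,320),interpolation=cv2.INTER_CUBIC)
w=cv2.resize(b['image'][180:420,150:450],(400,320))
cv2.imwrite('pics/w4.png',np.hstack([a,w])[:,:,::-1])
E
```

```text
t 8.57 tcp [545.6 251.6 100.5] [-3.142e+00  1.000e-03 -3.950e-01] F [-2.7  1.6  7.4]
[ -0.6  -2.4 -49.5]
```

View pics/w4.png

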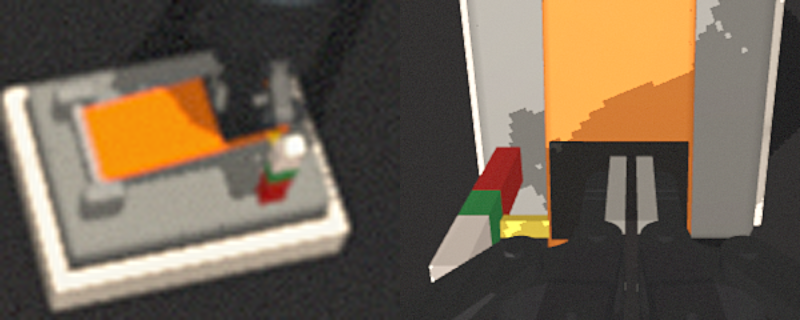

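The pointer is now level with the green band in the wrist view, at crop (525,228). I'll check the angle numerically.

```bash
python3 - <<'E'
from h import *
f,b=pickle.load(open('f2.pkl','rb'))
u=np.array([np.cos(-.395),np.sin(-.395),0]);v=np.array([-u[1],u[0],0])
O=np.array([548,253.5,116.2])+25*u-[0,0,88]
W=lambda x,y,z:O+x*u+y*v+[0,0,z]
crop=lambda F,P,s:((proj(F,P)[0]-s[:2])*s[2]).round(0)
cw=np.array([150,180,4/3]);cs=np.array([345,270,4])
print('origin',O.round(1))
for n,P in dict(postbase_r=W(-37,42,26),g59=W(-37,42,59),g74=W(-37,42,74),top=W(-53,52,98),padleftbottom=W(-20,25,70)).items(): print(n,'wrist',crop(b,P,cw)+[400,0],'scene',crop(f,P,cs))
for q in np.arange(0,.41,.05):
    s=.4-q;P=W(60-110*np.cos(s),32,45+110*np.sin(s))
    print(round(q,2),'wrist',crop(b,P,cw)+[400,0],'scene',crop(f,P,cs))
E
```

```text
origin [571.1 243.9  28.2]
postbase_r wrist [526. 146.] scene [254. 190.]
g59 wrist [508. 187.] scene [263. 168.]
g74 wrist [497. 211.] scene [267. 157.]
top wrist [448. 304.] scene [305. 150.]
padleftbottom wrist [547. 160.] scene [230. 140.]
0.0 wrist [519. 249.] scene [272. 131.]
0.05 wrist [523. 244.] scene [274. 134.]
0.1 wrist [527. 238.] scene [276. 137.]
0.15 wrist [530. 232.] scene [276. 140.]
0.2 wrist [533. 225.] scene [277. 144.]
0.25 wrist [536. 219.] scene [277. 147.]
0.3 wrist [539. 212.] scene [276. 151.]
0.35 wrist [541. 204.] scene [275. 155.]
0.4 wrist [544. 197.] scene [274. 158.]
```

Three estimates put the paddle angle inside the green (0.13–0.27):

| Source | Angle (rad) |
|---|---|
| Wrist pointer, corrected by the post marks | about 0.22 |
| Contact height | about 0.19 |
| Force | about 0.24 |

I'll ease up 1 mm to centre it, then check and hand in.

Request:
arm_command([
  {"hand":0,"tx":0,"ty":0,"tz":-1,"wx":0,"wy":0,"wz":0},
  {"hand":0,"tx":0,"ty":0,"tz":0,"wx":0,"wy":0,"wz":0},
  {"hand":0,"tx":0,"ty":0,"tz":0,"wx":0,"wy":0,"wz":0},
])

```text
clock: 9.05
eef_pos: [545.8, 251.5, 101.7]
tcp_rot: [-3.141, 0.0, -0.395]
contact_force: [-2.1, 1.5, 6.4]
opening: -0.003
grasp_force: 3.0
```

```bash
python3 - <<'E'
from h import *
todelta((546,254,150))
w=grab('wrist')['image'][180:420,150:450]; t=grab('top')['image']; s=grab('scene')['image']
cv2.imwrite('pics/w5.png',np.hstack([cv2.resize(w,(400,320)),cv2.resize(s,(400,320))])[:,:,::-1])
E
```

```text
t 9.05 tcp [545.8 251.5 101.7] [-3.141  0.    -0.395] F [-2.1  1.5  6.4]
```

View pics/w5.png

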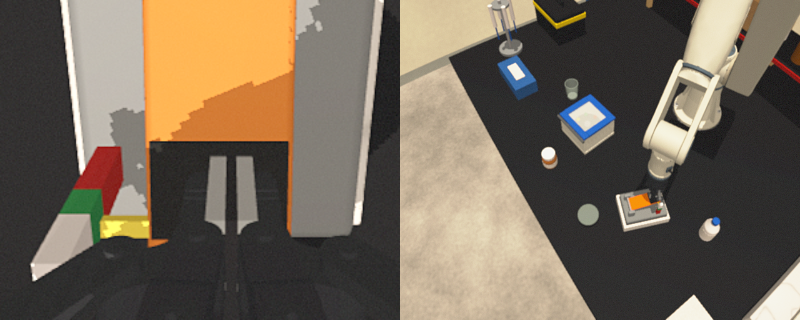

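The pointer at (125,227) is in the green range with the force steady at 6.4 N. The lid is shut and the bystanders have not moved.

```bash
python3 -c "
from rig import r
print(r.sign_off())"
```

```text
the job is handed in; nothing more can be done
None
```

I swung the lid fully shut, then pressed the paddle to about half way (roughly 0.2 rad, in the green) and handed in with the arm still holding it there; the bottle, jar, beaker and dish were not touched.

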